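# File the cutting-paste tins into the bench lane

### The arm

A 6-joint arm with a two-finger parallel gripper is mounted at the origin on the work surface. World frame = base frame: x ahead of the robot, y to its left, z up, the work surface at z = 0. Lengths are in m, angles in rad, forces in N, time in s.
With the tool pointing down it reaches from about 0.25 to 0.775 m from the base axis. Payload 4 kg.
Tool frame: the origin (TCP) lies at the very end of the fingers, on their centre line; the grasp point (between the pads) lies tcp_to_grasp behind it (tcp_to_grasp is the distance from the TCP to the grasp point, in m); z points along the fingers, y is the direction in which the jaws open and shut (so a half turn about z gives the same grasp; the last joint's range is limited). The gripper opens to 94 mm and grips with 3 to 60 N. Pads are 16 mm wide; open, the fingers measure 119 mm over their backs; the gripper's body (75 mm by 177 mm) begins 78 mm behind the grasp point.
Start: joints at [1.05, 0.087, 1.371, -0, 1.684, -0.103], TCP at [0.223, 0.503, 0.206] pointing down, gripper open.
Joint ranges: [-3.1, 3.1], [-0.76, 2.03], [0.27, 2.55], [-1.08, 4.22], [0.17, 2.65], [-2.57, 2.57]. Speed limits (rad/s): [2.79, 2.79, 3.14, 3.14, 3.14, 3.14].

### API

Orientations are given as [roll, pitch, yaw] about the fixed x, y, z axes, in that order (R = Rz(yaw) Ry(pitch) Rx(roll)).
In Python, from bench import * gives the robot as it stands.
- The arm moves only by the tool play_rows, never from a script. Its argument "rows" is a list of rows, each a list of 3 entries, a list of its own where there are three numbers: the finger opening in cm, from 0 to 9.4, then the shift along the world's x, y, z in cm, then the turn, a rotation vector about the world's x, y, z in rad. A call has 1 to 8 rows; each row is the pose to reach, as a shift and turn from the pose commanded when the call began; what a row does not reach only later rows make up. A row lasts 1/12 s, in which the tool goes at most 41.7 mm and 7.16 degrees, less where a joint would pass 70% of its speed; a pose out of reach is approached as far as the arm can. A call with a gripper value outside its range is refused whole. The fingers move at their own pace and stop on an object; the grip force is fixed at half the most. Time passes only in rows, so rows that repeat a pose let the fingers close. It gives the time, the measured TCP pose, the force and the opening at its end, in the units of the state.
- get_obs(): the state, without advancing time (a new reading comes with each control period).
- snapshot(name): name is "scene" or "top" or "wrist"; returns a dict with "pixels" (384x512x3 uint8, red, green, blue), "fx", "fy", "cx", "cy" (pixels), "rvec" (rotation vector, rad) and "tvec" (3), from world to camera coordinates, as OpenCV has them. Camera axes: x right, y down, z forward; pixel columns grow to the right and rows downward; lengths in m; the calibration is good to about 2 mm. A picture is of the moment at which its call begins. There is no depth.
- close_job(): hands the job in, once; it reports no verdict.
Trained networks look in the newest picture that a camera, given by its name, has taken for a name from the list of things; names that differ only in an ending like _2 or _b are one class to them, and where a whole thing is asked for, a point or a joint stands for the part that bears it (a point fixed in the world has none). Each returns a list of dicts, best first, with "confidence" (0 to 1); they miss things now and then, are a little off and sometimes report something else, mostly with a low value. They report only what shows in the picture. A call takes as long as a camera call. They do not tell look-alikes from the thing itself.
- silhouettes(camera, label): "mask" (384x512 bool, what is visible of it) and "point" ([row, column] in pixels, amid what is visible of it).
The state is a dict: "time": time; "joint_positions": joint angles; "qvel": joint speeds; "joint_torque": joint torques, N m; "tool_pos": TCP position; "ee_rot": TCP orientation; "wrist_force": force on the tool from outside, world axes, zero at the start; "wrist_torque": the same for the moment, N m; "width": finger opening in m.
Only numpy, scipy, OpenCV 4.12 (cv2) and the standard library are available. Lean on these libraries where they do the work, as an engineer would, in place of code of your own. Each camera call takes 0.05 s, during which the arm holds its last target. There are 200 camera calls.

### The job

Slide the two yellow-lidded tins along the bench into the aluminium guide lane, one after the other: push the first right up to the stop at the end before the second enters, then push the second up against the first. Keep them upright and do not lift them, leave the red-lidded tin where it stands, and let go at the end.

Things in the scene. Friction and masses are not known exactly. Their poses are not given: they have to be found in the camera images.
- lane: Fixed U-shaped aluminium lane; the bench is its floor. Rails 14 mm high, 10 mm thick, 76 mm apart inside. Origin on the bench, midway between the rails, where the straight rails begin. x: across; z: up; y: along the lane, OUT of its open mouth. Stop bar (14 mm high): inner face at y = -135 mm. From y = 0 to 30 mm the rails flare to 110 mm. Only the three tins stand within 250 mm of the mouth.
- tin_a_center (a point): YELLOW-lidded short round metal tin, 60 mm diameter, 60 mm tall, about 250 g, standing upright on the bench and free to slide; the point is its centre, 30 mm above its underside, z up along its axis. One of the two to be pushed in; either may go first.
- tin_b_center (a point): YELLOW-lidded short round metal tin, 60 mm diameter, 60 mm tall, about 250 g, standing upright on the bench and free to slide; the point is its centre, 30 mm above its underside, z up along its axis. The other one to be pushed in.
- tin_red_center (a point): RED-lidded short round metal tin, 60 mm diameter, 60 mm tall, about 250 g, standing upright on the bench and free to slide; the point is its centre, 30 mm above its underside, z up along its axis. A bystander to be left alone. The three tins stand in front of the mouth in any order, more than 15 mm apart.
Mind the look-alikes: they are no part of the job. Leave any purple look-alike of the part that bears tin_b_center alone. What is shaped like the part that bears tin_a_center but white is not meant.

How it is judged:
By the outcome, as a careful person would: the job done as asked, in the order asked, and still so for the second after the job is handed in, with the robot touching nothing.
It also fails if it takes over 59 s, if anything falls off the work surface, if the arm or the gripper's body presses on something with over 40 N, if the wrist force passes 120 N, or if a joint passes its speed limit or range.

## Working session

There is one attempt and no reset: what is moved stays moved. The work goes in short steps, Python scripts to look and compute and a tool call to move; the robot and the scene stay as the last step left them, time stands still between calls to the robot, and variables do not carry over. Pictures are saved under pics/ and viewed, about 8 in all and at most 12, crops included, and the job is handed in when it is done.

Besides the shell and the picture viewer there is one more tool, called after "Call:" by a JSON object that holds its "name" and its "arguments", one argument or row to a line. play_rows: Moves the arm, as the interface text tells. Its arguments: {"type":"object","properties":{"rows":{"type":"array"}},"required":["rows"]}

```bash
mkdir -p pics
cat > h.py <<'E'
from bench import *
import numpy as np, cv2
def cam(s):
    R=cv2.Rodrigues(np.array(s["rvec"],float))[0]; t=np.array(s["tvec"],float).ravel(); return R,t
def ray(s,r,c,z):
    R,t=cam(s); d=R.T@np.array([(c-s["cx"])/s["fx"],(r-s["cy"])/s["fy"],1]); o=-R.T@t
    return o+d*(z-o[2])/d[2]
def proj(s,P):
    R,t=cam(s); p=R@np.asarray(P,float)+t; return np.array([p[1]/p[2]*s["fy"]+s["cy"],p[0]/p[2]*s["fx"]+s["cx"]])
def save(s,n): cv2.imwrite("pics/"+n,cv2.cvtColor(s["pixels"],cv2.COLOR_RGB2BGR))
E
python3 - <<'E'
from h import *
o=get_obs(); print({k:np.round(o[k],3) for k in("time","tool_pos","ee_rot","wrist_force","width")})
for n in("top","scene"):
    s=snapshot(n); save(s,n+"0.png"); R,t=cam(s); print(n,-R.T@t)
    for l in("tin_a_center","tin_red_center","lane"):
        for d in silhouettes(n,l):
            m=d["mask"]; r,c=d["point"]; px=s["pixels"][int(r),int(c)]
            print(n,l,round(d["confidence"],2),np.round(d["point"]),m.sum(),px,np.round(ray(s,r,c,.06 if l!="lane" else 0),3))
E
```

```text
{'time': np.float64(0.0), 'tool_pos': array([0.223, 0.502, 0.204]), 'ee_rot': array([-3.139, -0.   ,  2.724]), 'wrist_force': array([0.411, 0.401, 0.337]), 'width': np.float64(0.094)}
top [0.37665084 0.11312745 0.8252891 ]
top tin_a_center 0.85 [114. 235.] 1371 [245 245 246] [0.635 0.122 0.06 ]
top tin_a_center 0.78 [121. 297.] 1316 [244 242 131] [0.623 0.022 0.06 ]
top tin_red_center 0.89 [169. 236.] 1241 [243  97  94] [0.545 0.121 0.06 ]
top lane 0.67 [177. 412.] 5269 [183 192 195] [ 0.542 -0.18   0.   ]
top lane 0.57 [234. 270.] 1193 [245 245 147] [0.447 0.065 0.   ]
scene [0.80253275 0.54339387 0.63334102]
scene tin_a_center 0.84 [236. 192.] 1713 [253 254 254] [0.649 0.141 0.06 ]
scene tin_a_center 0.6 [193. 174.] 1373 [251 241  74] [0.634 0.047 0.06 ]
scene tin_red_center 0.82 [213. 246.] 1508 [249  58  49] [0.555 0.146 0.06 ]
scene lane 0.73 [130. 173.] 2538 [186 200 202] [ 0.54  -0.171  0.   ]
```

View pics/top0.png

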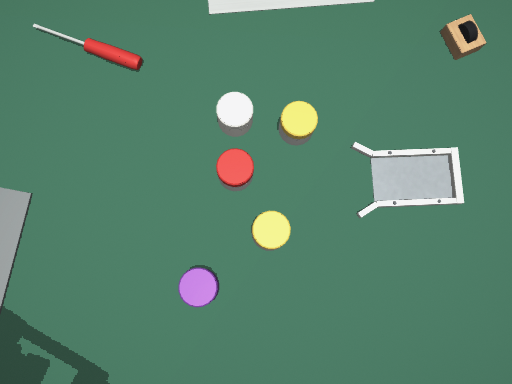

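View pics/scene0.png

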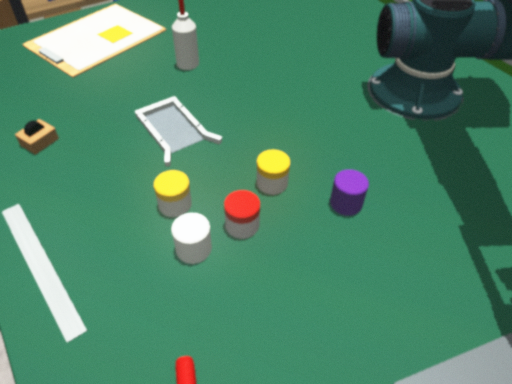

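The top view shows the yellow tins at about (row 119, col 299) and (230, 271). Red is at (167, 235), the white look-alike at (110, 235) and purple at (287, 198). The lane mouth opens to image left at col ~360. Next I fit the lids and the lane.

```bash
cat >> h.py <<'E'
def lids(s,z=.06):
    hsv=cv2.cvtColor(s["pixels"],cv2.COLOR_RGB2HSV); H,S,V=[hsv[...,i].astype(int) for i in range(3)]
    out=[]
    for n,m in dict(yellow=(H>22)&(H<36)&(S>90)&(V>120),red=((H<8)|(H>172))&(S>110)&(V>120),white=(S<12)&(V>225),purple=(H>125)&(H<150)&(S>90)).items():
        k,L,st,ce=cv2.connectedComponentsWithStats(m.astype(np.uint8))
        for i in range(1,k):
            if 350<st[i,4]<2500 and max(st[i,2],st[i,3])<70:
                p=ray(s,ce[i][1],ce[i][0],z); q=ray(s,st[i,1],st[i,0],z)-ray(s,st[i,1]+st[i,3],st[i,0]+st[i,2],z)
                out.append((n,np.round(p[:2],4),np.round(abs(q[:2]),3)))
    return out
E
python3 - <<'E'
from h import *
from scipy.optimize import differential_evolution
for n in("top","scene"):
    s=snapshot(n)
    for l in lids(s): print(n,*l)
s=snapshot("top"); px=s["pixels"].astype(int)
g=px.min(2); B=cv2.GaussianBlur((g>212).astype(np.float32),(0,0),.8)
polys=[np.array(p)/1000 for p in ([[38,-135],[48,-135],[48,0],[38,0]],[[-38,-135],[-48,-135],[-48,0],[-38,0]],[[-48,-145],[48,-145],[48,-135],[-48,-135]],[[38,0],[48,0],[65,30],[55,30]],[[-38,0],[-48,0],[-65,30],[-55,30]])]
def pts(th):
    M=np.zeros((384*4,512*4),np.uint8); c,si=np.cos(th[2]),np.sin(th[2])
    for p in polys:
        w=[proj(s,[th[0]+c*x-si*y,th[1]+si*x+c*y,.014]) for x,y in p]
        cv2.fillPoly(M,[np.round([[(v[1]+.5)*4,(v[0]+.5)*4] for v in w]).astype(np.int32)],1)
    return cv2.GaussianBlur(cv2.resize(M.astype(np.float32),(512,384),interpolation=cv2.INTER_AREA),(0,0),.8)
W=np.zeros((384,512),bool); W[125:235,335:485]=1
f=lambda th:float(((pts(th)-B)[W]**2).sum())
r=differential_evolution(f,[(.50,.58),(-.14,-.04),(-.25,.25)],seed=1,popsize=15,maxiter=60)
print("lane",r.x,r.fun,(B[W]**2).sum())
im=px.astype(np.uint8).copy(); im[...,0]=np.where(pts(r.x)>.5,255,im[...,0]); im[...,1]=np.where(pts(r.x)>.5,im[...,1]//2,im[...,1])
im=cv2.resize(im[80:260,200:480],None,fx=2.8,fy=2.8); cv2.imwrite("pics/lane.png",im[...,::-1])
E
```

```text
top yellow [0.6278 0.0184] [0.061 0.058]
top yellow [0.4491 0.0673] [0.061 0.059]
top red [0.7407 0.3214] [0.054 0.094]
top red [0.5491 0.1228] [0.062 0.059]
top white [0.6441 0.1222] [0.059 0.057]
top purple [0.3634 0.1794] [0.059 0.061]
scene yellow [0.4529 0.075 ] [0.009 0.098]
scene yellow [0.6301 0.0273] [0.021 0.1  ]
scene red [0.5508 0.1272] [0.016 0.086]
scene red [0.7523 0.3203] [0.005 0.044]
scene white [0.6445 0.1251] [0.022 0.084]
scene purple [0.3814 0.1984] [0.013 0.113]
lane [ 0.53793029 -0.11103328  0.03156822] 57.5556640625 1149.4934
```

View pics/lane.png

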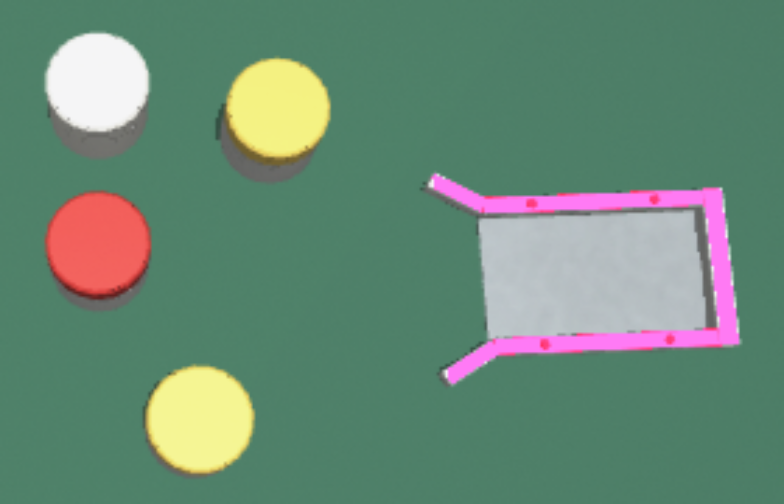

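The lane fit overlays well: origin (0.538, -0.111), yaw 0.032, and the lids measure 60 mm. I'll grip each tin with the jaws across the lane and the fingertips above the rails, then drag it along the bench.

Call:
{"name": "play_rows", "arguments": {
  "rows": [
    [9.4,[20,-24,-2],[0,0,-0.56]],
    [9.4,[20,-24,-2],[0,0,-0.56]],
    [9.4,[20,-24,-2],[0,0,-0.56]],
    [9.4,[20,-24,-2],[0,0,-0.56]],
    [9.4,[20,-24,-2],[0,0,-0.56]],
    [9.4,[20,-24,-2],[0,0,-0.56]],
    [9.4,[20,-24,-2],[0,0,-0.56]],
    [9.4,[20,-24,-2],[0,0,-0.56]]
  ]
}}

```text
time: 1.22
tool_pos: [0.4253, 0.2592, 0.1853]
ee_rot: [3.141, 0.002, 2.16]
wrist_force: [-0.6, 0.5, 0.3]
width: 0.0944
```

Call:
{"name": "play_rows", "arguments": {
  "rows": [
    [9.4,[20.5,-24.5,-5],[0,0,-0.56]],
    [9.4,[20.5,-24.5,-5],[0,0,-0.56]],
    [9.4,[20.5,-24.5,-5],[0,0,-0.56]],
    [9.4,[20.5,-24.5,-5],[0,0,-0.56]],
    [9.4,[20.5,-24.5,-5],[0,0,-0.56]],
    [9.4,[20.5,-24.5,-5],[0,0,-0.56]],
    [9.4,[20.5,-24.5,-5],[0,0,-0.56]],
    [9.4,[20.5,-24.5,-5],[0,0,-0.56]]
  ]
}}

```text
time: 1.88
tool_pos: [0.6296, 0.0147, 0.1346]
ee_rot: [-3.142, 0.001, 1.602]
wrist_force: [-0.3, 0.9, 0.0]
width: 0.0935
```

Run:
```python
from h import *
o=get_obs(); print({k:np.round(o[k],4) for k in("time","tool_pos","ee_rot","wrist_force","width","joint_positions")})
try: print(tcp_to_grasp)
except NameError: pass
for l in lids(snapshot("top")): print(*l)
for l in lids(snapshot("wrist")): print('w',*l)
```

```text
{'time': np.float64(1.8833), 'tool_pos': array([0.6296, 0.0147, 0.1346]), 'ee_rot': array([-3.1415e+00,  7.0000e-04,  1.6019e+00]), 'wrist_force': array([-0.2786,  0.913 ,  0.0078]), 'width': np.float64(0.0935), 'joint_positions': array([-6.6300e-02,  2.8650e-01,  1.2789e+00, -7.0000e-04,  1.5761e+00,
       -9.7400e-02])}
0.0188
yellow [0.4492 0.067 ] [0.061 0.059]
red [0.7405 0.3211] [0.054 0.094]
red [0.5489 0.1227] [0.062 0.059]
white [0.6441 0.1222] [0.059 0.057]
purple [0.3664 0.1834] [0.059 0.061]
w white [ 0.5901 -0.1451] [0.009 0.056]
```

Call:
{"name": "play_rows", "arguments": {
  "rows": [
    [9.4,[-0.2,0.4,-3],[0,0,0]],
    [9.4,[-0.2,0.4,-6],[0,0,0]],
    [9.4,[-0.2,0.4,-8.5],[0,0,0]],
    [9.4,[-0.2,0.4,-10.4],[0,0,0]],
    [9.4,[-0.2,0.4,-11.3],[0,0,0]],
    [9.4,[-0.2,0.4,-11.3],[0,0,0]],
    [9.4,[-0.2,0.4,-11.3],[0,0,0]]
  ]
}}

```text
time: 2.57
tool_pos: [0.6263, 0.0222, 0.0231]
ee_rot: [3.141, -0.0, 1.604]
wrist_force: [0.6, 0.1, 0.1]
width: 0.0943
```

Call:
{"name": "play_rows", "arguments": {
  "rows": [
    [7.0,[0,0,0],[0,0,0]],
    [7.0,[0,0,0],[0,0,0]],
    [6.4,[0,0,0],[0,0,0]],
    [6.0,[0,0,0],[0,0,0]],
    [5.6,[0,0,0],[0,0,0]],
    [5.6,[0,0,0],[0,0,0]],
    [5.6,[0,0,0],[0,0,0]],
    [5.6,[0,0,0],[0,0,0]]
  ]
}}

```text
time: 3.23
tool_pos: [0.627, 0.0217, 0.0233]
ee_rot: [3.139, 0.0, 1.604]
wrist_force: [0.8, 0.4, 2.9]
width: 0.0598
```

Call:
{"name": "play_rows", "arguments": {
  "rows": [
    [5.6,[-1,-0.6,0],[0,0,0]],
    [5.6,[-2.3,-1.4,0],[0,0,0]],
    [5.6,[-3.7,-2.3,0],[0,0,0]],
    [5.6,[-5.1,-3.2,0],[0,0,0]],
    [5.6,[-6.5,-4.1,0],[0,0,0]],
    [5.6,[-8,-5,0],[0,0,0]],
    [5.6,[-9.1,-5.6,0],[0,0,0]],
    [5.6,[-9.1,-5.6,0],[0,0,0]]
  ]
}}

```text
time: 3.9
tool_pos: [0.5336, -0.0354, 0.0233]
ee_rot: [-3.141, 0.001, 1.603]
wrist_force: [-4.0, -1.8, 5.9]
width: 0.0596
```

Run:
```python
from h import *
o=get_obs(); print({k:np.round(o[k],4) for k in("time","tool_pos","ee_rot","wrist_force","width")})
s=snapshot("scene"); save(s,"s1.png"); s=snapshot("top"); 
for l in lids(s): print(*l)
```

```text
{'time': np.float64(3.9), 'tool_pos': array([ 0.5336, -0.0354,  0.0233]), 'ee_rot': array([-3.1407e+00,  1.0000e-03,  1.6025e+00]), 'wrist_force': array([-4.0283, -1.8146,  5.8785]), 'width': np.float64(0.0596)}
yellow [0.447  0.0599] [0.063 0.059]
red [0.7405 0.3211] [0.054 0.094]
red [0.5489 0.1228] [0.062 0.059]
white [0.644  0.1222] [0.059 0.057]
purple [0.3639 0.1808] [0.059 0.061]
```

View pics/s1.png

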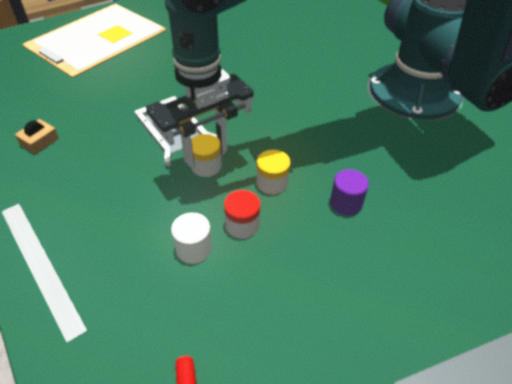

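The scene view shows tin A held upright between the fingers at about (155, 205), just outside the lane mouth. The others are undisturbed.

Call:
{"name": "play_rows", "arguments": {
  "rows": [
    [5.6,[0.2,-1,0],[0,0,0]],
    [5.6,[0.3,-2.5,0],[0,0,0]],
    [5.6,[0.35,-4,0],[0,0,0]],
    [5.6,[0.4,-5.5,0],[0,0,0]],
    [5.6,[0.45,-7,0],[0,0,0]],
    [5.6,[0.5,-8.5,0],[0,0,0]],
    [5.6,[0.55,-10,0],[0,0,0]],
    [5.6,[0.6,-11.5,0],[0,0,0]]
  ]
}}

```text
time: 4.67
tool_pos: [0.5423, -0.1483, 0.0233]
ee_rot: [3.14, -0.003, 1.604]
wrist_force: [-0.1, 3.8, 5.0]
width: 0.06
```

Call:
{"name": "play_rows", "arguments": {
  "rows": [
    [5.6,[0.03,-1,0],[0,0,0]],
    [5.6,[0.07,-2,0],[0,0,0]],
    [5.6,[0.1,-3,0],[0,0,0]],
    [5.6,[0.13,-4,0],[0,0,0]],
    [5.6,[0.15,-4.8,0],[0,0,0]],
    [5.6,[0.15,-5,0],[0,0,0]],
    [5.6,[0.15,-5,0],[0,0,0]]
  ]
}}

```text
time: 5.25
tool_pos: [0.5438, -0.1991, 0.0232]
ee_rot: [3.14, -0.001, 1.603]
wrist_force: [0.4, 2.0, 4.9]
width: 0.0597
```

Call:
{"name": "play_rows", "arguments": {
  "rows": [
    [5.6,[-0.1,-0.4,0],[0,0,0]],
    [5.6,[-0.2,-0.8,0],[0,0,0]],
    [5.6,[-0.2,-1.1,0],[0,0,0]],
    [5.6,[-0.2,-1.2,0],[0,0,0]],
    [5.6,[-0.2,-1.2,0],[0,0,0]]
  ]
}}

```text
time: 5.67
tool_pos: [0.5418, -0.2102, 0.0233]
ee_rot: [3.14, -0.002, 1.604]
wrist_force: [-0.4, 3.0, 5.5]
width: 0.0595
```

Call:
{"name": "play_rows", "arguments": {
  "rows": [
    [5.6,[0,-0.1,0],[0,0,0]],
    [5.6,[0,-0.2,0],[0,0,0]],
    [5.6,[0,-0.2,0],[0,0,0]]
  ]
}}

```text
time: 5.92
tool_pos: [0.5418, -0.2118, 0.0233]
ee_rot: [3.14, -0.002, 1.604]
wrist_force: [-0.1, 4.2, 6.9]
width: 0.0597
```

Call:
{"name": "play_rows", "arguments": {
  "rows": [
    [5.6,[0,-0.1,0],[0,0,0]],
    [5.6,[0,-0.2,0],[0,0,0]],
    [5.6,[0,-0.2,0],[0,0,0]]
  ]
}}

```text
time: 6.17
tool_pos: [0.5417, -0.212, 0.0234]
ee_rot: [3.14, -0.006, 1.605]
wrist_force: [-0.5, 7.4, 7.9]
width: 0.0595
```

Call:
{"name": "play_rows", "arguments": {
  "rows": [
    [5.6,[0,-0.1,0],[0,0,0]],
    [5.6,[0,-0.2,0],[0,0,0]],
    [5.6,[0,-0.2,0],[0,0,0]]
  ]
}}

```text
time: 6.42
tool_pos: [0.5418, -0.2122, 0.0235]
ee_rot: [3.14, -0.009, 1.605]
wrist_force: [-0.7, 11.2, 9.3]
width: 0.0596
```

Force rises with no motion at the expected y, so tin A is at the stop. Releasing.

Call:
{"name": "play_rows", "arguments": {
  "rows": [
    [9.0,[0,0,0],[0,0,0]],
    [9.0,[0,0,0],[0,0,0]],
    [9.0,[0,0,0],[0,0,0]],
    [9.0,[0,0,0],[0,0,0]],
    [9.0,[0,0,0],[0,0,0]]
  ]
}}

```text
time: 6.83
tool_pos: [0.5404, -0.2175, 0.0219]
ee_rot: [-3.141, -0.0, 1.603]
wrist_force: [-0.8, -0.4, -0.3]
width: 0.0886
```

Call:
{"name": "play_rows", "arguments": {
  "rows": [
    [9.0,[0,0.2,2],[0,0,0]],
    [9.0,[0,0.2,5],[0,0,0]],
    [9.0,[0,0.2,8],[0,0,0]],
    [9.0,[0,0.2,11],[0,0,0]],
    [9.0,[-3,4,12],[0,0,0]],
    [9.0,[-5,8,12],[0,0,0]],
    [9.0,[-7,12,12],[0,0,0]],
    [9.0,[-7,12,12],[0,0,0]]
  ]
}}

```text
time: 7.5
tool_pos: [0.4685, -0.094, 0.1428]
ee_rot: [-3.141, -0.002, 1.606]
wrist_force: [-0.4, 0.4, -0.5]
width: 0.0898
```

Call:
{"name": "play_rows", "arguments": {
  "rows": [
    [9.4,[-1,4,0],[0,0,0]],
    [9.4,[-2,8,0],[0,0,0]],
    [9.4,[-2,12,0],[0,0,0]],
    [9.4,[-2,16,0],[0,0,0]],
    [9.4,[-2,16,0],[0,0,0]]
  ]
}}

```text
time: 7.92
tool_pos: [0.4502, 0.0685, 0.1426]
ee_rot: [3.141, -0.003, 1.612]
wrist_force: [-0.5, -0.5, 0.3]
width: 0.0945
```

Run:
```python
from h import *
o=get_obs(); print({k:np.round(o[k],4) for k in("time","tool_pos","ee_rot","wrist_force","width")})
s=snapshot("top"); save(s,"t2.png")
for l in lids(s): print(*l)
```

```text
{'time': np.float64(7.9167), 'tool_pos': array([0.4502, 0.0685, 0.1426]), 'ee_rot': array([ 3.1409, -0.0033,  1.6116]), 'wrist_force': array([-0.543 , -0.5322,  0.2719]), 'width': np.float64(0.0945)}
yellow [ 0.5406 -0.2136] [0.062 0.058]
red [0.7405 0.3211] [0.054 0.094]
white [0.6541 0.124 ] [0.047 0.058]
white [0.4363 0.0418] [0.031 0.104]
purple [0.3634 0.1794] [0.059 0.061]
```

View pics/t2.png

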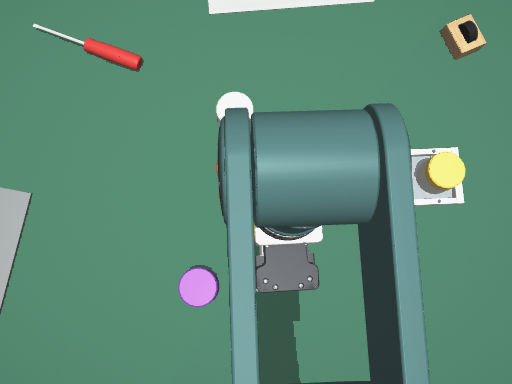

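The top view shows tin A in the lane at about (170, 446), and the arm hides red and tin B. The lid measures about 2 mm short of the predicted stop position, within calibration error. I'll nudge it with the closed fingers low down to be sure.

Call:
{"name": "play_rows", "arguments": {
  "rows": [
    [0,[1.6,-4,0],[0,0,0]],
    [0,[3.2,-8,0],[0,0,0]],
    [0,[4.8,-12,0],[0,0,0]],
    [0,[6.4,-16,0],[0,0,0]],
    [0,[8,-20,0],[0,0,0]],
    [0,[9,-21.5,0],[0,0,-0.01]],
    [0,[9,-21.5,0],[0,0,-0.01]],
    [0,[9,-21.5,0],[0,0,-0.01]]
  ]
}}

```text
time: 8.63
tool_pos: [0.5403, -0.1553, 0.1415]
ee_rot: [-3.14, -0.0, 1.589]
wrist_force: [-1.9, -0.9, 0.2]
width: 0.0443
```

Call:
{"name": "play_rows", "arguments": {
  "rows": [
    [0,[0,0,-3.5],[0,0,0]],
    [0,[0,0,-7],[0,0,0]],
    [0,[0,0,-10],[0,0,0]],
    [0,[0,0,-12.3],[0,0,0]],
    [0,[0,0,-13.1],[0,0,0]],
    [0,[0,0,-13.1],[0,0,0]],
    [0,[0,0,-13.1],[0,0,0]]
  ]
}}

```text
time: 9.22
tool_pos: [0.5409, -0.1522, 0.0124]
ee_rot: [3.141, 0.0, 1.594]
wrist_force: [-0.7, -0.4, 0.8]
width: 0.0007
```

Call:
{"name": "play_rows", "arguments": {
  "rows": [
    [0,[0,-0.6,0],[0,0,0]],
    [0,[0,-1.2,0],[0,0,0]],
    [0,[0,-1.8,0],[0,0,0]],
    [0,[0,-2.2,0],[0,0,0]],
    [0,[0,-2.2,0],[0,0,0]]
  ]
}}

```text
time: 9.63
tool_pos: [0.5415, -0.1749, 0.0128]
ee_rot: [3.139, -0.0, 1.593]
wrist_force: [-0.1, 0.7, 1.2]
width: 0.0001
```

Call:
{"name": "play_rows", "arguments": {
  "rows": [
    [0,[0,-0.1,0],[0,0,0]],
    [0,[0,-0.2,0],[0,0,0]],
    [0,[0,-0.2,0],[0,0,0]]
  ]
}}

```text
time: 9.88
tool_pos: [0.5412, -0.1749, 0.0122]
ee_rot: [3.14, -0.002, 1.594]
wrist_force: [0.2, 4.7, 4.2]
width: 0.0005
```

Call:
{"name": "play_rows", "arguments": {
  "rows": [
    [0,[0,-0.1,0],[0,0,0]],
    [0,[0,-0.2,0],[0,0,0]],
    [0,[0,-0.2,0],[0,0,0]]
  ]
}}

```text
time: 10.13
tool_pos: [0.5412, -0.175, 0.0123]
ee_rot: [3.141, -0.006, 1.595]
wrist_force: [-0.6, 10.5, 6.4]
width: 0.0002
```

Firm contact with no motion up to 10 N, so tin A is seated. Now tin B.

Call:
{"name": "play_rows", "arguments": {
  "rows": [
    [0,[0,1.5,0],[0,0,0]],
    [0,[0,1.5,2],[0,0,0]],
    [0,[0,1.5,6],[0,0,0]],
    [0,[0,1.5,10],[0,0,0]],
    [0,[0,1.5,13],[0,0,0]],
    [9.4,[-1,4.5,13],[0,0,0]],
    [9.4,[-3,8,13],[0,0,0]],
    [9.4,[-3,8,13],[0,0,0]]
  ]
}}

```text
time: 10.8
tool_pos: [0.5076, -0.0938, 0.1411]
ee_rot: [-3.139, -0.002, 1.598]
wrist_force: [0.3, 0.5, 0.1]
width: 0.017
```

Call:
{"name": "play_rows", "arguments": {
  "rows": [
    [9.4,[-1.5,4,0],[0,0,0.01]],
    [9.4,[-3,8,0],[0,0,0.01]],
    [9.4,[-4.5,12,0],[0,0,0.01]],
    [9.4,[-6,15.5,0],[0,0,0.01]],
    [9.4,[-6.1,15.9,0],[0,0,0.01]],
    [9.4,[-6.1,15.9,0],[0,0,0.01]],
    [9.4,[-6.1,15.9,0],[0,0,0.01]]
  ]
}}

```text
time: 11.38
tool_pos: [0.4498, 0.0603, 0.1413]
ee_rot: [3.141, 0.002, 1.605]
wrist_force: [-0.3, 0.3, 0.4]
width: 0.0638
```

Run:
```python
from h import *
o=get_obs(); print({k:np.round(o[k],4) for k in("time","tool_pos","ee_rot","wrist_force","width")})
s=snapshot("scene"); save(s,"s3.png")
for l in lids(s): print(*l)
```

```text
{'time': np.float64(11.3833), 'tool_pos': array([0.4498, 0.0603, 0.1413]), 'ee_rot': array([3.1413e+00, 1.7000e-03, 1.6048e+00]), 'wrist_force': array([-0.2618,  0.3216,  0.4378]), 'width': np.float64(0.0638)}
yellow [ 0.5442 -0.2038] [0.02  0.107]
yellow [0.4526 0.0745] [0.009 0.092]
red [0.5508 0.127 ] [0.018 0.087]
red [0.7523 0.3203] [0.005 0.044]
white [0.6445 0.1253] [0.023 0.084]
purple [0.3813 0.198 ] [0.014 0.115]
```

View pics/s3.png

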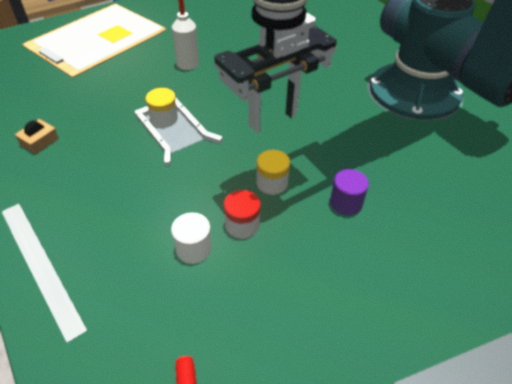

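Tin A stands at the lane's end at (105, 161), and tin B is unmoved at (172, 273). The fingers are still opening, so I wait and shift +7 mm in y before descending.

Call:
{"name": "play_rows", "arguments": {
  "rows": [
    [9.4,[0,0.6,0],[0,0,0]],
    [9.4,[0,0.6,0],[0,0,0]],
    [9.4,[0,0.6,0],[0,0,0]],
    [9.4,[0,0.6,0],[0,0,0]],
    [9.4,[0,0.6,0],[0,0,0]],
    [9.4,[0,0.6,0],[0,0,0]]
  ]
}}

```text
time: 11.93
tool_pos: [0.4498, 0.0663, 0.1414]
ee_rot: [-3.142, 0.0, 1.603]
wrist_force: [0.3, -0.2, -0.2]
width: 0.0938
```

Call:
{"name": "play_rows", "arguments": {
  "rows": [
    [9.4,[0,0,-3],[0,0,0]],
    [9.4,[0,0,-6],[0,0,0]],
    [9.4,[0,0,-8.5],[0,0,0]],
    [9.4,[0,0,-10.7],[0,0,0]],
    [9.4,[0,0,-11.8],[0,0,0]],
    [9.4,[0,0,-11.8],[0,0,0]],
    [9.4,[0,0,-11.8],[0,0,0]]
  ]
}}

```text
time: 12.52
tool_pos: [0.4498, 0.0667, 0.0237]
ee_rot: [-3.141, 0.0, 1.604]
wrist_force: [1.0, 0.4, 0.4]
width: 0.094
```

Call:
{"name": "play_rows", "arguments": {
  "rows": [
    [7.0,[0,0,0],[0,0,0]],
    [7.0,[0,0,0],[0,0,0]],
    [6.4,[0,0,0],[0,0,0]],
    [6.0,[0,0,0],[0,0,0]],
    [5.6,[0,0,0],[0,0,0]],
    [5.6,[0,0,0],[0,0,0]],
    [5.6,[0,0,0],[0,0,0]],
    [5.6,[0,0,0],[0,0,0]]
  ]
}}

```text
time: 13.18
tool_pos: [0.4499, 0.0667, 0.024]
ee_rot: [3.141, 0.0, 1.604]
wrist_force: [-0.1, -0.1, 3.8]
width: 0.0598
```

Call:
{"name": "play_rows", "arguments": {
  "rows": [
    [5.6,[1,-1.2,0],[0,0,0]],
    [5.6,[2.5,-3,0],[0,0,0]],
    [5.6,[4,-4.8,0],[0,0,0]],
    [5.6,[5.5,-6.6,0],[0,0,0]],
    [5.6,[7,-8.3,0],[0,0,0]],
    [5.6,[8.3,-9.8,0],[0,0,0]],
    [5.6,[8.7,-10.3,0],[0,0,0]],
    [5.6,[8.7,-10.3,0],[0,0,0]]
  ]
}}

```text
time: 13.85
tool_pos: [0.5383, -0.0377, 0.0241]
ee_rot: [3.139, 0.001, 1.602]
wrist_force: [1.2, -2.0, 2.2]
width: 0.0597
```

Call:
{"name": "play_rows", "arguments": {
  "rows": [
    [5.6,[0.05,-1,0],[0,0,0]],
    [5.6,[0.1,-2.5,0],[0,0,0]],
    [5.6,[0.15,-4,0],[0,0,0]],
    [5.6,[0.2,-5.5,0],[0,0,0]],
    [5.6,[0.25,-7,0],[0,0,0]],
    [5.6,[0.3,-8.5,0],[0,0,0]],
    [5.6,[0.35,-10,0],[0,0,0]],
    [5.6,[0.35,-10,0],[0,0,0]]
  ]
}}

```text
time: 14.52
tool_pos: [0.54, -0.1384, 0.0241]
ee_rot: [3.141, 0.002, 1.603]
wrist_force: [0.3, -3.4, 3.4]
width: 0.0596
```

Contact is expected near y ≈ -0.154, so I creep in.

Call:
{"name": "play_rows", "arguments": {
  "rows": [
    [5.6,[0,-0.4,0],[0,0,0]],
    [5.6,[0,-0.8,0],[0,0,0]],
    [5.6,[0,-1.2,0],[0,0,0]],
    [5.6,[0,-1.4,0],[0,0,0]],
    [5.6,[0,-1.4,0],[0,0,0]]
  ]
}}

```text
time: 14.93
tool_pos: [0.5402, -0.1484, 0.0241]
ee_rot: [3.141, -0.002, 1.605]
wrist_force: [0.3, 3.2, 5.0]
width: 0.0596
```

Call:
{"name": "play_rows", "arguments": {
  "rows": [
    [5.6,[0,-0.1,0],[0,0,0]],
    [5.6,[0,-0.2,0],[0,0,0]],
    [5.6,[0,-0.2,0],[0,0,0]]
  ]
}}

```text
time: 15.18
tool_pos: [0.5402, -0.1498, 0.0241]
ee_rot: [3.141, -0.003, 1.605]
wrist_force: [-0.0, 4.3, 6.1]
width: 0.0597
```

Call:
{"name": "play_rows", "arguments": {
  "rows": [
    [5.6,[0,-0.1,0],[0,0,0]],
    [5.6,[0,-0.2,0],[0,0,0]],
    [5.6,[0,-0.2,0],[0,0,0]]
  ]
}}

```text
time: 15.43
tool_pos: [0.5403, -0.1518, 0.0241]
ee_rot: [3.141, -0.003, 1.605]
wrist_force: [-0.5, 3.8, 5.3]
width: 0.0597
```

Call:
{"name": "play_rows", "arguments": {
  "rows": [
    [5.6,[0,-0.1,0],[0,0,0]],
    [5.6,[0,-0.2,0],[0,0,0]],
    [5.6,[0,-0.2,0],[0,0,0]]
  ]
}}

```text
time: 15.68
tool_pos: [0.5403, -0.1538, 0.0241]
ee_rot: [3.141, -0.003, 1.605]
wrist_force: [0.4, 3.5, 6.1]
width: 0.0597
```

Call:
{"name": "play_rows", "arguments": {
  "rows": [
    [5.6,[0,-0.1,0],[0,0,0]],
    [5.6,[0,-0.2,0],[0,0,0]],
    [5.6,[0,-0.2,0],[0,0,0]]
  ]
}}

```text
time: 15.93
tool_pos: [0.5403, -0.1557, 0.024]
ee_rot: [3.141, -0.003, 1.605]
wrist_force: [0.2, 5.4, 6.4]
width: 0.0598
```

Call:
{"name": "play_rows", "arguments": {
  "rows": [
    [5.6,[0,-0.1,0],[0,0,0]],
    [5.6,[0,-0.2,0],[0,0,0]],
    [5.6,[0,-0.2,0],[0,0,0]]
  ]
}}

```text
time: 16.18
tool_pos: [0.5403, -0.1558, 0.0241]
ee_rot: [3.141, -0.007, 1.605]
wrist_force: [-0.3, 9.4, 7.0]
width: 0.0598
```

Call:
{"name": "play_rows", "arguments": {
  "rows": [
    [5.6,[0,-0.1,0],[0,0,0]],
    [5.6,[0,-0.2,0],[0,0,0]],
    [5.6,[0,-0.2,0],[0,0,0]]
  ]
}}

```text
time: 16.43
tool_pos: [0.5403, -0.1559, 0.0242]
ee_rot: [3.141, -0.01, 1.606]
wrist_force: [-0.7, 12.1, 9.3]
width: 0.0596
```

Call:
{"name": "play_rows", "arguments": {
  "rows": [
    [9.0,[0,0,0],[0,0,0]],
    [9.0,[0,0,0],[0,0,0]],
    [9.0,[0,0,0],[0,0,0]],
    [9.0,[0,0,0],[0,0,0]],
    [9.0,[0,0,0],[0,0,0]]
  ]
}}

```text
time: 16.85
tool_pos: [0.5397, -0.1624, 0.0229]
ee_rot: [-3.141, -0.0, 1.604]
wrist_force: [-0.0, 0.6, 0.2]
width: 0.0884
```

Call:
{"name": "play_rows", "arguments": {
  "rows": [
    [9.0,[0,0.2,2],[0,0,0]],
    [9.0,[0,0.2,5],[0,0,0]],
    [9.0,[0,0.2,9],[0,0,0]],
    [9.0,[0,0.2,13],[0,0,0]],
    [9.0,[-2,3,15],[0,0,0]],
    [9.0,[-5,6,15],[0,0,0]],
    [9.0,[-8,9,15],[0,0,0]],
    [9.0,[-11,12,15],[0,0,0]]
  ]
}}

```text
time: 17.52
tool_pos: [0.4308, -0.0434, 0.1738]
ee_rot: [3.141, 0.0, 1.602]
wrist_force: [0.2, 1.9, 0.3]
width: 0.0898
```

Call:
{"name": "play_rows", "arguments": {
  "rows": [
    [9.0,[-2,4,0],[0,0,0]],
    [9.0,[-4,7,0],[0,0,0]],
    [9.0,[-6,10,0],[0,0,0]],
    [9.0,[-8,14,0],[0,0,0]],
    [9.0,[-10,18,0],[0,0,0]],
    [9.0,[-12,21,0],[0,0,0]],
    [9.0,[-14,24,0],[0,0,0]],
    [9.0,[-14,24,0],[0,0,0]]
  ]
}}

```text
time: 18.18
tool_pos: [0.2882, 0.2005, 0.1736]
ee_rot: [-3.141, -0.003, 1.614]
wrist_force: [-0.2, -0.7, -0.2]
width: 0.0902
```

Run:
```python
from h import *
o=get_obs(); print({k:np.round(o[k],4) for k in("time","tool_pos","wrist_force","width")})
s=snapshot("top"); 
for l in lids(s): print(*l)
a=cv2.resize(s["pixels"][80:260,200:490],None,fx=2,fy=2)
s2=snapshot("scene"); b=cv2.resize(s2["pixels"][60:290,100:390],None,fx=2,fy=2)[:,:580]
b=cv2.resize(b,(300,238)); 
im=np.zeros((600,580,3),np.uint8); im[:360]=a[:,:580]; im[360:598,:300]=b
cv2.imwrite("pics/f.png",im[...,::-1])
```

```text
{'time': np.float64(18.1833), 'tool_pos': array([0.2882, 0.2005, 0.1736]), 'wrist_force': array([-0.1622, -0.6664, -0.227 ]), 'width': np.float64(0.0902)}
red [0.7407 0.3213] [0.054 0.094]
red [0.5491 0.1228] [0.062 0.059]
white [0.6441 0.1222] [0.059 0.057]
purple [0.3646 0.1741] [0.059 0.056]
```

View pics/f.png

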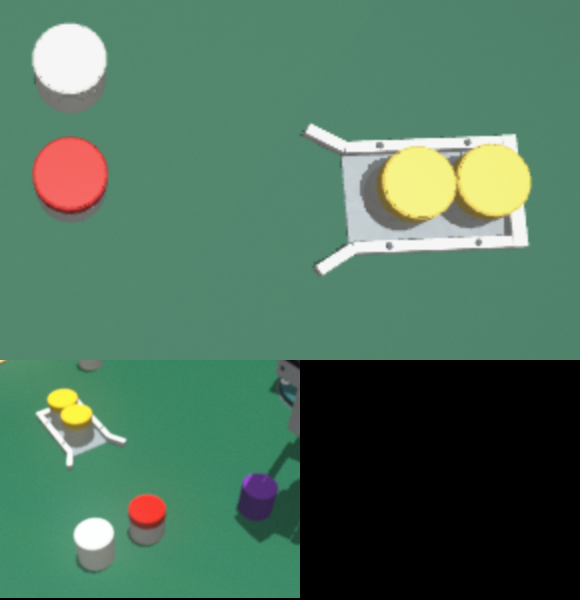

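The picture shows both yellow tins touching at the stop end, with red and white unmoved. The lid masks merged, so I measure their combined length and check against A's earlier position.

Run:
```python
from h import *
s=snapshot("top"); hsv=cv2.cvtColor(s["pixels"],cv2.COLOR_RGB2HSV); H,S,V=cv2.split(hsv)
m=((H>22)&(H<36)&(S>90)&(V>120)); m[:,:340]=0; r,c=np.nonzero(m)
P=np.array([ray(s,a,b,.06)[:2] for a,b in zip(r,c)])
print(np.ptp(P,axis=0)+.0017, P.min(0),P.max(0),P.mean(0), m.sum())
for d in (.058,.060,.062,.064):
    pass
from scipy.optimize import minimize
f=lambda q:np.mean(((((P-q[:2])**2).sum(1)>.0305**2)&(((P-q[2:])**2).sum(1)>.0305**2)))
k,lab,ce=cv2.kmeans(P.astype(np.float32),2,None,(3,100,1e-6),5,cv2.KMEANS_PP_CENTERS); print(ce,np.linalg.norm(ce[0]-ce[1]))
```

```text
[0.06290866 0.12221343] [ 0.50854723 -0.24414783] [ 0.56975589 -0.1236344 ] [ 0.54026078 -0.1838658 ] 2153
[[ 0.5411281  -0.21416156]
 [ 0.5394064  -0.15404494]] 0.06014127
```

Centres are 60.1 mm apart, so the tins touch, and tin A has not moved from its seated position (-0.214). Handing in.

```bash
python3 -c "
from h import *
print(close_job())"
```

```text
the job is handed in; nothing more can be done
None
```

Both yellow-lidded tins are in the lane: the first against the stop, the second against the first. I gripped each one lightly and slid it along the bench without raising it. The gripper is open and well clear of everything, and I handed the job in at about 18 s of the 59 s.

- **First tin:** it came up hard at the stop, with force rising to 11 N and no further motion. Before fetching the second tin I let go and pushed it again low down with closed fingers, up to 10 N, and it did not move.
- **Second tin:** it came up hard against the first, with force rising to 12 N. In the last top picture the two centres are 60.1 mm apart, which is one tin diameter.
- **Other tins:** the red and white tins measured in the same place as at the start. The purple tin was never approached. Its last reading was about 5 mm off, which I put down to the arm or its shadow covering part of it.
- **One disagreement:** the first tin's measured centre is about 2 mm short of the position I predicted from the lane fit. That is within the camera calibration error, and the hard contact suggests it is at the stop.

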